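Close the wiring channel with a fingertip

TASK

Six yellow push-fit covers stand proud of the curved wiring channel on the plywood board. Starting at the cover next to the red plug, run the shut fingertips along the channel with light pressure, cover after cover to the end by the black plug, so that every cover is pushed down level with the grey rims. Grasp and lift nothing, do not shift the board, leave both plugs in their sockets and the paint pots undisturbed, and finish clear of everything.

Things in the scene. Friction and masses are not known exactly. Their poses are not given: they have to be found in the camera images.
- board: Loose plywood board flat on the table, 80 x 250 x 12 mm, 1.8 kg; origin centre of underside, y along its length, z up. A grey channel runs lengthwise along an arc of radius 200 mm about board x = -178 mm, y = 0; it is 38 mm wide over its rims, whose top is 20 mm above the table. At each end, 40 mm beyond the last cover's centre, is a black socket with a plug.
- cover_1_top (a point): Centre of the top of yellow cover 1 of 6 (counted from the board's -y end); moves down with it. A low dome 31 mm across the channel, 25 mm along it: flat 8 mm crest with an orange line, falling at 26 degrees to both ends; neighbouring crests 29 mm apart. Top 23.2 to 24 mm above the table at the start, 20 mm when level with the rims. It is the last one at the board's -y end.
- cover_1 (a joint): How far cover 1 is pushed down, m: 0 = fully proud, 0.004 = level with the channel's rims, 0.0045 = its stop. It slides straight down against about 2.5 N of friction and stays where it is left.
- cover_2_top (a point): Centre of the top of yellow cover 2 of 6 (counted from the board's -y end); moves down with it. A low dome 31 mm across the channel, 25 mm along it: flat 8 mm crest with an orange line, falling at 26 degrees to both ends; neighbouring crests 29 mm apart. Top 23.2 to 24 mm above the table at the start, 20 mm when level with the rims.
- cover_2 (a joint): How far cover 2 is pushed down, m: 0 = fully proud, 0.004 = level with the channel's rims, 0.0045 = its stop. It slides straight down against about 2.5 N of friction and stays where it is left.
- cover_3_top (a point): Centre of the top of yellow cover 3 of 6 (counted from the board's -y end); moves down with it. A low dome 31 mm across the channel, 25 mm along it: flat 8 mm crest with an orange line, falling at 26 degrees to both ends; neighbouring crests 29 mm apart. Top 23.2 to 24 mm above the table at the start, 20 mm when level with the rims.
- cover_3 (a joint): How far cover 3 is pushed down, m: 0 = fully proud, 0.004 = level with the channel's rims, 0.0045 = its stop. It slides straight down against about 2.5 N of friction and stays where it is left.
- cover_4_top (a point): Centre of the top of yellow cover 4 of 6 (counted from the board's -y end); moves down with it. A low dome 31 mm across the channel, 25 mm along it: flat 8 mm crest with an orange line, falling at 26 degrees to both ends; neighbouring crests 29 mm apart. Top 23.2 to 24 mm above the table at the start, 20 mm when level with the rims.
- cover_4 (a joint): How far cover 4 is pushed down, m: 0 = fully proud, 0.004 = level with the channel's rims, 0.0045 = its stop. It slides straight down against about 2.5 N of friction and stays where it is left.
- cover_5_top (a point): Centre of the top of yellow cover 5 of 6 (counted from the board's -y end); moves down with it. A low dome 31 mm across the channel, 25 mm along it: flat 8 mm crest with an orange line, falling at 26 degrees to both ends; neighbouring crests 29 mm apart. Top 23.2 to 24 mm above the table at the start, 20 mm when level with the rims.
- cover_5 (a joint): How far cover 5 is pushed down, m: 0 = fully proud, 0.004 = level with the channel's rims, 0.0045 = its stop. It slides straight down against about 2.5 N of friction and stays where it is left.
- cover_6_top (a point): Centre of the top of yellow cover 6 of 6 (counted from the board's -y end); moves down with it. A low dome 31 mm across the channel, 25 mm along it: flat 8 mm crest with an orange line, falling at 26 degrees to both ends; neighbouring crests 29 mm apart. Top 23.2 to 24 mm above the table at the start, 20 mm when level with the rims. It is the last one at the board's +y end.
- cover_6 (a joint): How far cover 6 is pushed down, m: 0 = fully proud, 0.004 = level with the channel's rims, 0.0045 = its stop. It slides straight down against about 2.5 N of friction and stays where it is left.
- plug_red_top (a point): Centre of the top of the red plug, a 17 x 15 x 17 mm block that sits loosely in the socket at one end of the channel (which end varies); top 32 mm above the table.
- plug_black_top (a point): Centre of the top of the black plug, a 17 x 15 x 17 mm block that sits loosely in the socket at one end of the channel (which end varies); top 32 mm above the table.
- pot_white: White paint pot, about 39 mm across and 40 mm tall, standing loose on the table; origin at the centre of its underside. To be left alone.
- pot_ochre: Ochre paint pot, about 39 mm across and 40 mm tall, standing loose on the table; origin at the centre of its underside. To be left alone.
- pot_blue: Blue paint pot, about 39 mm across and 40 mm tall, standing loose on the table; origin at the centre of its underside. To be left alone.
- pot_green: Green, open paint pot, about 39 mm across and 34 mm tall, standing loose on the table; origin at the centre of its underside. To be left alone.

How it is judged:
By the outcome, as a careful person would: the job done as asked, in the order asked, and still so for the second after the job is handed in, with the robot touching nothing.
It also fails if it takes over 42 s, if anything falls off the work surface, if the arm or the gripper's body presses on something with over 40 N, if the wrist force passes 120 N, or if a joint passes its speed limit or range.

ROBOT

A 6-joint arm with a two-finger parallel gripper is mounted at the origin on a cart in front of the work surface, level with it; the furniture and walls round the work are solid. World frame = base frame: x ahead of the robot, y to its left, z up, the work surface at z = 0. Lengths are in m, angles in rad, forces in N, time in s.
With the tool pointing down it reaches from about 0.35 to 0.875 m from the base axis. Payload 15.5 kg.
Tool frame: the origin (TCP) lies on the centre line of the jaws, within the pads' length; the fingertips stand env.tcp_to_tips ahead of it and the grasp point (between the pads) lies 6 mm ahead of it (env.tcp_to_tips is the distance from the TCP to the fingertips, in m); z points along the fingers, y is the line along which they close (so a half turn about z gives the same grasp; the last joint's range is limited). The gripper opens to 85 mm and grips with 20 to 120 N. Pads are 22 mm wide; open, the fingers measure 114 mm over their backs; the gripper's body (76 mm by 85 mm) begins 54 mm behind the grasp point. The pads swing forward as they close: fully open they stand 13 mm farther back than shut.
Start: joints at [-1.274, 0.494, 1.345, -0, 1.302, -0.096], TCP at [0.239, -0.577, 0.234] pointing down, gripper open.
Joint ranges: [-2.91, 2.91], [-0.82, 2.16], [0.22, 2.67], [-1.22, 4.37], [0.12, 2.79], [-3.08, 3.08]. Speed limits (rad/s): [1.89, 1.89, 2.57, 3.01, 3.01, 3.01].

INTERFACE

Orientations are given as a unit quaternion [w, x, y, z].
In Python, from station import telemetry, vision, env gives the robot as it stands.
- The arm moves only by the tool send_rows, never from a script. Its argument "commands" is a list of rows, each a list of 7 numbers: the opening, from 0 (shut) to 1 (fully open), then the shift along the tool's x, y, z each as a share of 0.25 m, from -1 to 1, then the turn, a rotation vector about the tool's x, y, z each as a share of 180 degrees, from -1 to 1. A call has 1 to 20 rows; each row shifts and turns the commanded pose from where the row before left it, along the tool's axes as they then stand; what a row does not reach is not made up. A row lasts 1/10 s, in which the tool goes at most 50 mm and 8.59 degrees, less where a joint would pass 70% of its speed; a pose out of reach is approached as far as the arm can. A call with a number of a shift or a turn outside -1 to 1 is refused whole. A call with a gripper value outside its range is refused whole. The fingers move at their own pace and stop on an object; "newtons" is the grip in N (left out, the last holds). Time passes only in rows, so rows that do not move let the fingers close. It gives the time, the measured TCP pose, the force, the opening and the grip force at its end, in the units of the state.
- telemetry.sense(): the state, without advancing time (a new reading comes with each control period).
- vision.read_camera(name): name is "side" or "top" or "wrist"; returns a dict with "color" (400x640x3 uint8, red, green, blue), "intrinsics" (3x3 intrinsics, pixels), "origin" and "attitude" of the camera in the world. Camera axes: x right, y down, z forward; pixel columns grow to the right and rows downward; lengths in m; the calibration is good to about 2 mm. A picture is of the moment at which its call begins. There is no depth.
- env.finish_job(): hands the job in; it is judged then, once.
The state is a dict: "t": time; "joints": joint angles; "joint_velocities": joint speeds; "joint_torque": joint torques, N m; "position": TCP position; "tcp_rot": TCP orientation; "contact_force": force on the tool from outside, world axes, zero at the start; "torque": the same for the moment, N m; "width": finger opening in m; "finger_force": force on a finger pad.
Only numpy, scipy, OpenCV 4.12 (cv2) and the standard library are available. Lean on these libraries where they do the work, as an engineer would, in place of code of your own. Each camera call takes 0.05 s, during which the arm holds its last target. There are 200 camera calls.

## Working session

There is one attempt and no reset: what is moved stays moved. The work goes in short steps, Python scripts to look and compute and a tool call to move; the robot and the scene stay as the last step left them, time stands still between calls to the robot, and variables do not carry over. Pictures are saved under pics/ and viewed, at most 10 in all, crops included, and the job is handed in when it is done.

Besides the shell and the picture viewer there is one more tool, called as name(argument=value, ...) on one line, values as JSON. send_rows: Moves the arm, as the interface text tells. Its arguments: {"type":"object","properties":{"commands":{"type":"array","items":{"type":"array","items":{"type":"number"}}},"newtons":{"type":"number"}},"required":["commands"]}

```bash
mkdir -p pics; ls; python3 - <<'E'
from station import telemetry, vision, env
import cv2
s=telemetry.sense(); print({k:s[k] for k in('t','position','tcp_rot','contact_force','width')},env.tcp_to_tips)
for n in('top','side'):
    c=vision.read_camera(n); cv2.imwrite(f'pics/{n}0.png',c['color'][:,:,::-1]); print(n,c['intrinsics'],c['origin'],c['attitude'])
E
```

```text
pics
{'t': 0.0, 'position': array([ 0.23912904, -0.57705861,  0.2334889 ]), 'tcp_rot': array([-6.00004878e-04,  9.80775859e-01,  1.95136740e-01, -8.50445710e-05]), 'contact_force': array([0.09044216, 0.33081828, 0.08221957]), 'width': 0.08536055326377284} 0.025
top [[432.71598164   0.         315.17895936]
 [  0.         432.71598164 199.56399089]
 [  0.           0.           1.        ]] [0.421593   0.09088043 0.92249234] [ 0.05056762 -0.69865797  0.7124981  -0.04082178]
side [[413.13853139   0.         316.20664912]
 [  0.         413.13853139 195.42405817]
 [  0.           0.           1.        ]] [0.47068897 0.90473832 0.62867089] [ 0.02252655 -0.03081642  0.88581332 -0.4624691 ]
```

View pics/top0.png

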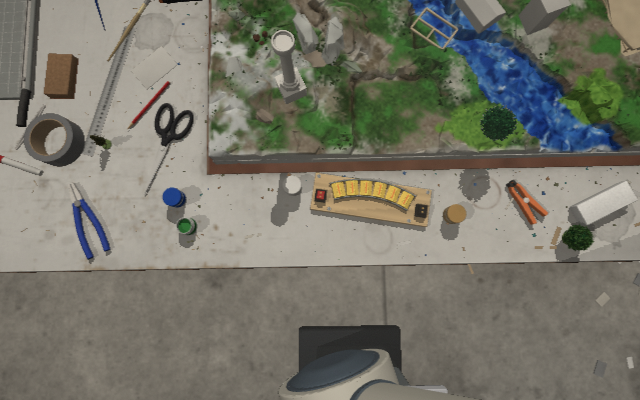

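View pics/side0.png

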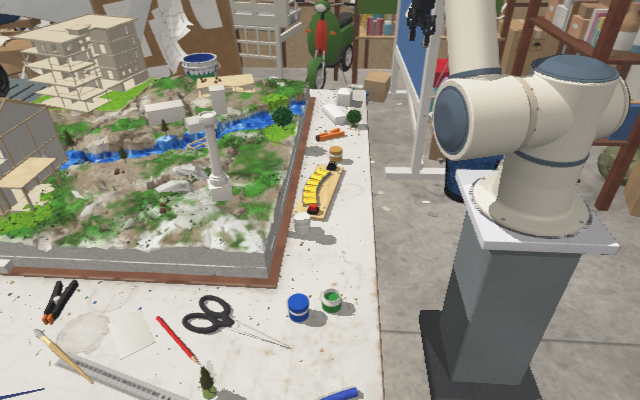

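The top view shows the board around (371,201), with the red plug at the left (320,196, +y end) and the black plug at the right (420,211). The channel bulges away from the robot. The white pot is at (293,184), the ochre pot at (455,213), and the raised terrain model sits just behind the board.

```bash
cat > h.py <<'E'
import numpy as np, cv2
from scipy.spatial.transform import Rotation as R
from station import telemetry, vision, env
def rot(q): return R.from_quat(np.roll(q,-1))
def ray(c,px,z):
    K=c['intrinsics']; p=np.c_[np.array(px,float),np.ones(len(px))]
    d=rot(c['attitude']).apply(p@np.linalg.inv(K).T); o=np.array(c['origin'])
    return o+d*((z-o[2])/d[:,2])[:,None]
def proj(c,P):
    p=rot(c['attitude']).inv().apply(np.array(P)-c['origin'])@c['intrinsics'].T
    return p[:,:2]/p[:,2:]
E
python3 - <<'E'
from h import *
c=vision.read_camera('top')
im=c['color'][155:245,270:480,::-1]
cv2.imwrite('pics/top_crop.png',cv2.resize(im,None,fx=3.8,fy=3.8,interpolation=cv2.INTER_CUBIC))
for n,px,z in(('red',(320,196),.032),('blk',(420.5,211),.032),('white',(293,184),.04),('ochre',(455,213),.04),('terr',(210,172),0),('terr2',(640,164),0)):print(n,ray(c,[px],z).round(4))
E
```

```text
red [[0.5448 0.0919 0.032 ]]
blk [[ 0.5093 -0.1145  0.032 ]]
white [[0.5699 0.1473 0.04  ]]
ochre [[ 0.503  -0.1825  0.04  ]]
terr [[0.6069 0.3302 0.    ]]
terr2 [[ 0.6044 -0.5968  0.    ]]
```

View pics/top_crop.png

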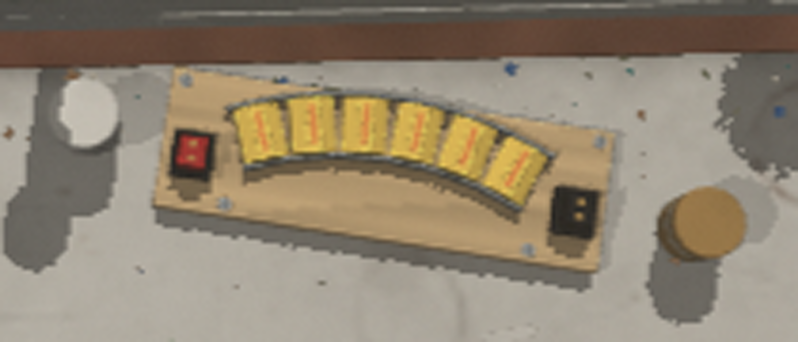

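The enlarged view confirms that the arc bulges towards +x and the board yaw is about -10°, so the travel goes from cover 6 (+y) to cover 1 (-y). I'll move above the board with the fingers shut.

send_rows(commands=[[0, 0.06, -0.05, 0, 0, 0, 0], [0, 0.12, -0.1, 0, 0, 0, 0], [0, 0.125, -0.104, 0, 0, 0, 0], [0, 0.125, -0.104, 0, 0, 0, 0], [0, 0.125, -0.104, 0, 0, 0, 0], [0, 0.125, -0.104, 0, 0, 0, 0], [0, 0.125, -0.104, 0, 0, 0, 0], [0, 0.125, -0.104, 0, 0, 0, 0], [0, 0.125, -0.104, 0, 0, 0, 0], [0, 0.125, -0.104, 0, 0, 0, 0], [0, 0.125, -0.104, 0, 0, 0, 0], [0, 0.125, -0.104, 0, 0, 0, 0], [0, 0.125, -0.104, 0, 0, 0, 0], [0, 0.125, -0.104, 0, 0, 0, 0], [0, 0.125, -0.104, 0, 0, 0, 0], [0, 0.125, -0.104, 0, 0, 0, 0.036], [0, 0.06, -0.05, 0, 0, 0, 0.036], [0, 0, 0, 0, 0, 0, 0.036], [0, 0, 0, 0, 0, 0, 0.036], [0, 0, 0, 0, 0, 0, 0.036]], newtons=20)

```text
t: 2.15
position: [0.5422, -0.0053, 0.2338]
tcp_rot: [0.0, 0.996, -0.088, -0.0]
contact_force: [-0.7, 0.4, 0.1]
width: 0.0002
finger_force: 0.0
```

```bash
python3 - <<'E'
from h import *
s=telemetry.sense(); print({k:s[k] for k in('t','position','tcp_rot','contact_force','width')})
c=vision.read_camera('wrist'); np.save('pics/w1.npy',c,allow_pickle=True)
print(c['intrinsics'],c['origin'],c['attitude'])
cv2.imwrite('pics/w1.png',c['color'][:,:,::-1])
E
```

```text
{'t': 2.15, 'position': array([ 0.54218698, -0.0053331 ,  0.23383547]), 'tcp_rot': array([ 3.13371585e-05,  9.96099290e-01, -8.82391071e-02, -2.50255643e-04]), 'contact_force': array([-0.67126796,  0.41440442,  0.08097355]), 'width': 0.000185368831485095}
[[319.30902552   0.         314.55534206]
 [  0.         319.30902552 200.99318476]
 [  0.           0.           1.        ]] [ 0.6084984  -0.01724517  0.37405562] [-0.08537711 -0.63606797  0.7601095   0.10179311]
```

View pics/w1.png

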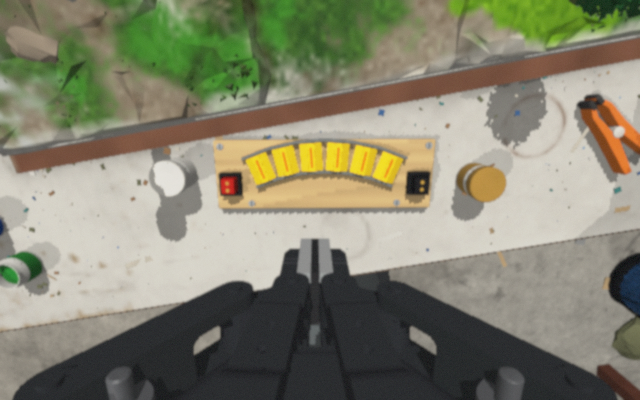

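The wrist view shows the fingers shut at (315,250). The red plug is at (230,184), the black plug at (418,183), and the six covers lie along an arc from (260,168) to (388,166). I'll enlarge it and fit the board pose.

```bash
python3 - <<'E'
from h import *
c=np.load('pics/w1.npy',allow_pickle=True).item()
im=c['color'][130:215,205:445]
cv2.imwrite('pics/w1c.png',cv2.resize(im[:,:,::-1],None,fx=3.3,fy=3.3,interpolation=cv2.INTER_CUBIC))
hsv=cv2.cvtColor(im,cv2.COLOR_RGB2HSV)
m=cv2.inRange(hsv,(20,170,120),(33,255,255))
n,l,st,ce=cv2.connectedComponentsWithStats(m)
for i in range(1,n):
    if st[i,4]>30: print('yellow',st[i],(ce[i]+[205,130]).round(1))
E
```

```text
yellow [ 94  13  24  29 588] [310.9 156.6]
yellow [121  13  24  29 581] [337.1 156.7]
yellow [145  15  27  31 578] [362.8 160.1]
yellow [ 67  16  27  30 575] [285.2 160.7]
yellow [ 41  23  30  31 561] [260.7 168.2]
yellow [168  22  30  31 566] [387.2 167.3]
```

View pics/w1c.png

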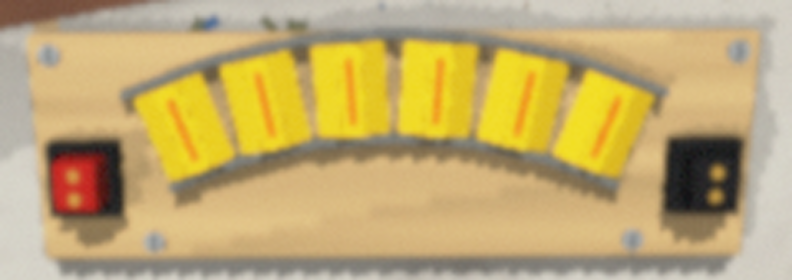

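The crop shows all six covers cleanly, with the orange lines radial. I'll fit the board pose from the six centroids in the wrist image and cross-check against the top image.

```bash
python3 - <<'E'
from h import *
from scipy.optimize import least_squares
th=(np.arange(6,0,-1)-3.5)*.029/.2
B=np.c_[-.178+.2*np.cos(th),.2*np.sin(th),np.full(6,.0225)]
def place(p): return R.from_euler('z',p[2]).apply(B)+[p[0],p[1],0]
def cent(c,x0,y0,x1,y1,lo):
    h=cv2.cvtColor(c['color'],cv2.COLOR_RGB2HSV)[y0:y1,x0:x1]
    n,l,st,ce=cv2.connectedComponentsWithStats(cv2.inRange(h,lo,(33,255,255)))
    k=[i for i in range(1,n) if st[i,4]>lo[0]*2]; q=ce[k]+[x0,y0]; return q[np.argsort(q[:,0])]
w=np.load('pics/w1.npy',allow_pickle=True).item()
t=vision.read_camera('top')
for n,c,q in(('w',w,cent(w,205,130,445,215,(20,170,120))),('t',t,None)):
    if q is None:
        q=np.array([[260,134],[311,124],[365,123],[417,131],[468,147],[518,171]])/3.8+[270,155]
    r=least_squares(lambda p:(proj(c,place(p))-q).ravel(),[.536,-.013,-.17])
    print(n,r.x.round(4),np.degrees(r.x[2]).round(2),'res px',np.abs(r.fun).max().round(2)); print(place(r.x)[:,:2].round(4).tolist())
s=telemetry.sense();v=rot(s['tcp_rot']).as_matrix(); print(s['t'],s['position'].round(4),v.round(4).tolist())
E
```

```text
w [ 0.5408 -0.0159 -0.1701] -9.75 res px 0.69
[[0.5617, 0.0525], [0.5652, 0.0237], [0.5645, -0.0053], [0.5596, -0.0338], [0.5506, -0.0614], [0.5377, -0.0873]]
t [ 0.5379 -0.0159 -0.1659] -9.5 res px 0.51
[[0.5585, 0.0526], [0.562, 0.0239], [0.5614, -0.0051], [0.5567, -0.0337], [0.5478, -0.0613], [0.535, -0.0873]]
2.25 [ 0.5422 -0.0055  0.2339] [[0.9848, -0.1738, -0.0004], [-0.1738, -0.9848, 0.0001], [-0.0004, -0.0, -1.0]]
```

send_rows(commands=[[0, 0.005, -0.04, 0.11, 0, 0, 0], [0, 0.005, -0.04, 0.11, 0, 0, 0], [0, 0.005, -0.04, 0.11, 0, 0, 0], [0, 0.005, -0.04, 0.11, 0, 0, 0], [0, 0.005, -0.04, 0.11, 0, 0, 0], [0, 0.005, -0.04, 0.11, 0, 0, 0], [0, 0, 0, 0, 0, 0, -0.039], [0, 0, 0, 0, 0, 0, -0.039], [0, 0, 0, 0, 0, 0, -0.039], [0, 0, 0, 0, 0, 0, 0]])

```text
t: 3.25
position: [0.56, 0.0521, 0.0689]
tcp_rot: [-0.0, 0.995, 0.1, -0.0]
contact_force: [-0.0, 1.2, -0.3]
width: -0.0003
finger_force: 0.0
```

```bash
python3 - <<'E'
from h import *
s=telemetry.sense();v=rot(s['tcp_rot']); print(s['t'],s['position'].round(4),v.as_matrix().round(4).tolist(),s['contact_force'])
c=vision.read_camera('wrist')
print(proj(c,[s['position']+v.apply([x,0,.025]) for x in(-.011,.011)]))
print(proj(c,[[.560,.0526,.0235]]))
cv2.imwrite('pics/w2.png',c['color'][:,:,::-1])
E
```

```text
3.25 [0.56   0.0521 0.0689] [[0.98, 0.1991, -0.0002], [0.1991, -0.98, 0.0], [-0.0002, -0.0001, -1.0]] [-0.0131566   1.17415048 -0.2627469 ]
[[313.9509272  257.75271892]
 [313.91445709 220.73971289]]
[[313.23990025 226.76662057]]
```

View pics/w2.png

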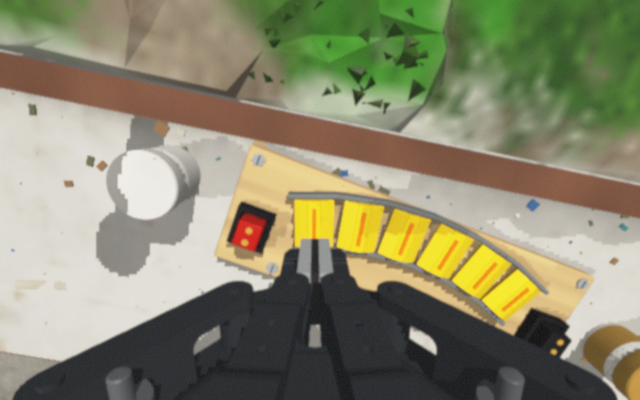

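The wrist view shows the shut fingertips at (315,240), right beside the cover 6 crest line at (314,221), and aligned with it. Red plug at (248,229), no interference. I'll shift 1.5 mm outward and lower towards contact.

send_rows(commands=[[0, 0.006, 0, 0.03, 0, 0, 0], [0, 0, 0, 0.03, 0, 0, 0], [0, 0, 0, 0.012, 0, 0, 0], [0, 0, 0, 0, 0, 0, 0], [0, 0, 0, 0, 0, 0, 0]])

```text
t: 3.8
position: [0.5614, 0.0525, 0.051]
tcp_rot: [-0.0, 0.995, 0.097, -0.0]
contact_force: [0.4, 0.2, -0.6]
width: -0.0002
finger_force: 0.0
```

send_rows(commands=[[0, 0, 0, 0.004, 0, 0, 0], [0, 0, 0, 0.004, 0, 0, 0], [0, 0, 0, 0, 0, 0, 0]])

```text
t: 4.1
position: [0.5614, 0.0525, 0.0491]
tcp_rot: [0.0, 0.995, 0.097, 0.0]
contact_force: [0.5, 0.3, -0.3]
width: -0.0001
finger_force: 0.0
```

send_rows(commands=[[0, 0, 0, 0.004, 0, 0, 0], [0, 0, 0, 0.004, 0, 0, 0], [0, 0, 0, 0, 0, 0, 0]])

```text
t: 4.4
position: [0.5614, 0.0525, 0.047]
tcp_rot: [-0.0, 0.995, 0.097, -0.0]
contact_force: [-0.4, -1.1, 0.5]
width: 0.0002
finger_force: 0.0
```

send_rows(commands=[[0, 0, 0, 0.004, 0, 0, 0], [0, 0, 0, 0, 0, 0, 0]])

```text
t: 4.6
position: [0.5614, 0.0525, 0.046]
tcp_rot: [-0.0, 0.995, 0.097, -0.0]
contact_force: [0.3, -0.3, -0.1]
width: 0.0004
finger_force: 0.0
```

send_rows(commands=[[0, 0, 0, 0.004, 0, 0, 0], [0, 0, 0, 0, 0, 0, 0]])

```text
t: 4.8
position: [0.5614, 0.0525, 0.045]
tcp_rot: [-0.0, 0.995, 0.097, -0.0]
contact_force: [-0.3, 0.4, -0.0]
width: 0.0001
finger_force: 0.0
```

```bash
python3 - <<'E'
from h import *
s=telemetry.sense(); print(s['t'],s['position'].round(4),s['contact_force'].round(2))
c=vision.read_camera('wrist')
im=c['color'][170:300,230:410,::-1]
cv2.imwrite('pics/w3.png',cv2.resize(im,None,fx=4.4,fy=4.4,interpolation=cv2.INTER_CUBIC))
E
```

```text
4.8 [0.5614 0.0525 0.045 ] [-0.34  0.41 -0.01]
```

View pics/w3.png

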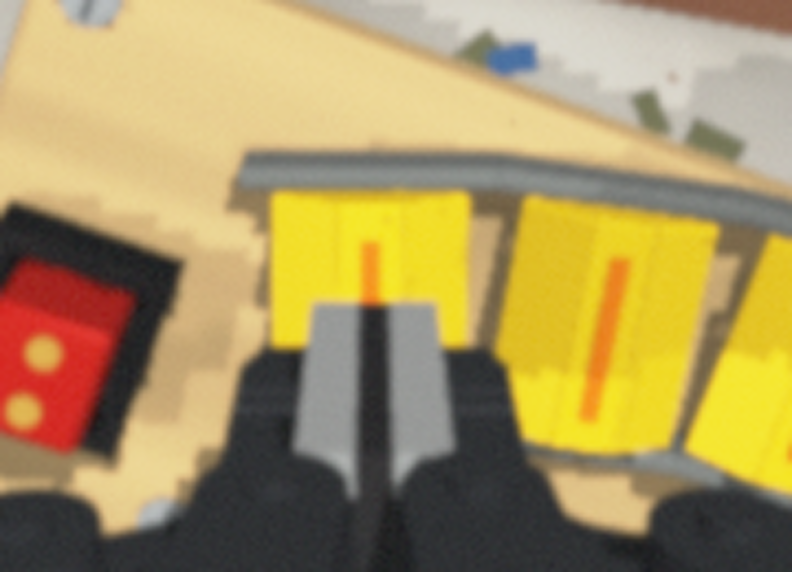

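The crop shows the fingertips in front of cover 6, with their front edge at crop (375,303). It doesn't settle how far the cover has gone down. I'll step down in 0.5 mm increments and check for the stop by force.

send_rows(commands=[[0, 0, 0, 0.002, 0, 0, 0]])

```text
t: 4.95
position: [0.5615, 0.0525, 0.0446]
tcp_rot: [-0.0, 0.995, 0.097, 0.0]
contact_force: [0.6, -0.5, 0.2]
width: 0.0004
finger_force: 0.0
```

send_rows(commands=[[0, 0, 0, 0.002, 0, 0, 0]])

```text
t: 5.05
position: [0.5615, 0.0525, 0.0441]
tcp_rot: [0.0, 0.995, 0.097, 0.0]
contact_force: [0.3, 0.0, -0.1]
width: -0.0004
finger_force: 0.0
```

```bash
python3 - <<'E'
from h import *
s=telemetry.sense();v=rot(s['tcp_rot'])
c=vision.read_camera('wrist')
for x in(.011,.006,0): print(x,proj(c,[s['position']+v.apply([x,0,z]) for z in(-.005,.0,.005,.01,.015,.02,.025)])[:,1].round(1))
c=vision.read_camera('side')
P=s['position']+v.apply([0,0,.025]); q=proj(c,[P])[0]; print(q, proj(c,[P-[0,0,-.02],P+[0,0,.02]]))
x,y=q.astype(int); im=c['color'][y-45:y+35,x-50:x+50,::-1]
cv2.imwrite('pics/s3.png',cv2.resize(im,None,fx=7,fy=7,interpolation=cv2.INTER_CUBIC))
E
```

```text
0.011 [242.1 237.9 234.1 230.5 227.  223.8 220.8]
0.006 [252.2 247.8 243.7 239.8 236.1 232.7 229.4]
0 [264.1 259.4 254.9 250.8 246.8 243.1 239.6]
[308.63516967 199.80821254] [[308.4613977  193.33649213]
 [308.4613977  193.33649213]]
```

View pics/s3.png

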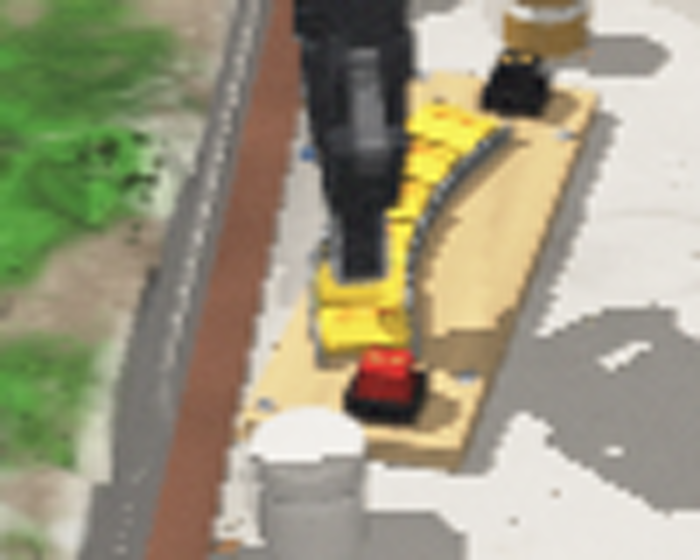

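The side crop shows the visible fingertip at crop (360,278), which is pixel (309.4,193.7). That is about 19 mm above where the 25 mm tip offset puts it, and it agrees with the wrist view and the zero force, so the tips are still about 15–20 mm above the cover. Before going lower I'll check the terrain edge clearance.

```bash
python3 - <<'E'
from h import *
c=np.load('pics/w1.npy',allow_pickle=True).item()
# brown strip in w1 picture near col 315: lower edge row ~111, upper ~92 ; 
for r in(111,92):
  for z in(0,.03,.06,.08): print('w1',r,z,ray(c,[(315,r)],z)[0].round(4))
t=vision.read_camera('top')
for r in(169,164,160): 
  for z in(0,.03,.06,.08): print('top',r,z,ray(t,[(365,r)],z)[0].round(4))
print(t['color'][148:176,365].tolist())
print(c['color'][76:116:2,315].tolist())
E
```

```text
w1 111 0 [ 0.6114 -0.0184  0.    ]
w1 111 0.03 [ 0.6112 -0.0183  0.03  ]
w1 111 0.06 [ 0.6109 -0.0182  0.06  ]
w1 111 0.08 [ 0.6108 -0.0181  0.08  ]
w1 92 0 [ 0.6314 -0.022   0.    ]
w1 92 0.03 [ 0.6296 -0.0216  0.03  ]
w1 92 0.06 [ 0.6277 -0.0212  0.06  ]
w1 92 0.08 [ 0.6265 -0.021   0.08  ]
top 169 0 [ 0.6062 -0.0067  0.    ]
top 169 0.03 [ 0.6002 -0.0035  0.03  ]
top 169 0.06 [ 5.942e-01 -3.000e-04  6.000e-02]
top 169 0.08 [0.5902 0.0018 0.08  ]
top 164 0 [ 0.6173 -0.007   0.    ]
top 164 0.03 [ 0.6109 -0.0038  0.03  ]
top 164 0.06 [ 0.6045 -0.0007  0.06  ]
top 164 0.08 [0.6003 0.0015 0.08  ]
top 160 0 [ 0.6261 -0.0073  0.    ]
top 160 0.03 [ 0.6195 -0.0041  0.03  ]
top 160 0.06 [ 0.6128 -0.0009  0.06  ]
top 160 0.08 [0.6084 0.0012 0.08  ]
[[146, 141, 127], [142, 137, 124], [142, 136, 124], [139, 134, 121], [137, 132, 119], [134, 129, 116], [130, 126, 113], [130, 124, 111], [128, 123, 110], [126, 121, 109], [123, 119, 107], [121, 117, 106], [120, 116, 104], [118, 112, 101], [115, 111, 99], [113, 109, 98], [110, 106, 95], [109, 105, 94], [105, 100, 90], [102, 98, 88], [99, 95, 86], [98, 94, 84], [95, 90, 81], [91, 88, 79], [91, 88, 77], [90, 87, 78], [90, 86, 77], [88, 86, 76]]
[[126, 133, 109], [124, 132, 106], [114, 123, 97], [104, 114, 87], [97, 105, 81], [99, 107, 81], [102, 110, 84], [106, 109, 86], [109, 107, 86], [113, 110, 98], [145, 142, 136], [119, 111, 104], [110, 79, 65], [112, 77, 61], [112, 78, 60], [113, 76, 59], [114, 76, 59], [116, 80, 60], [115, 77, 61], [116, 79, 60]]
```

send_rows(commands=[[0, 0, 0, 0.012, 0, 0, 0], [0, 0, 0, 0.012, 0, 0, 0]])

```text
t: 5.4
position: [0.5615, 0.0525, 0.0379]
tcp_rot: [-0.0, 0.995, 0.097, 0.0]
contact_force: [-0.2, -0.4, -0.2]
width: 0.0002
finger_force: 0.0
```

send_rows(commands=[[0, 0, 0, 0.008, 0, 0, 0], [0, 0, 0, 0.008, 0, 0, 0]])

```text
t: 5.6
position: [0.5613, 0.0525, 0.0338]
tcp_rot: [-0.0, 0.995, 0.097, -0.0]
contact_force: [0.2, -0.6, -1.3]
width: -0.0001
finger_force: 0.0
```

send_rows(commands=[[0, 0, 0, 0.004, 0, 0, 0]])

```text
t: 5.7
position: [0.5613, 0.0525, 0.0328]
tcp_rot: [-0.0, 0.995, 0.097, -0.0]
contact_force: [0.5, -0.4, 0.2]
width: -0.0002
finger_force: 0.0
```

send_rows(commands=[[0, 0, 0, 0.004, 0, 0, 0]])

```text
t: 5.8
position: [0.5614, 0.0525, 0.032]
tcp_rot: [0.0, 0.995, 0.097, -0.0]
contact_force: [-0.0, -0.5, -0.1]
width: -0.0004
finger_force: 0.0
```

send_rows(commands=[[0, 0, 0, 0.004, 0, 0, 0]])

```text
t: 5.9
position: [0.5615, 0.0525, 0.031]
tcp_rot: [0.0, 0.995, 0.097, 0.0]
contact_force: [0.7, 0.0, 0.7]
width: 0.0001
finger_force: 0.0
```

send_rows(commands=[[0, 0, 0, 0.004, 0, 0, 0]])

```text
t: 6.0
position: [0.5615, 0.0525, 0.03]
tcp_rot: [0.0, 0.995, 0.097, 0.0]
contact_force: [0.0, 0.7, 0.4]
width: -0.0002
finger_force: 0.0
```

send_rows(commands=[[0, 0, 0, 0.004, 0, 0, 0]])

```text
t: 6.1
position: [0.5615, 0.0525, 0.029]
tcp_rot: [0.0, 0.995, 0.097, 0.0]
contact_force: [0.4, 0.9, -0.3]
width: -0.0001
finger_force: 0.0
```

send_rows(commands=[[0, 0, 0, 0.004, 0, 0, 0]])

```text
t: 6.2
position: [0.5614, 0.0525, 0.028]
tcp_rot: [-0.0, 0.995, 0.097, 0.0]
contact_force: [0.6, 0.6, -0.2]
width: 0.0
finger_force: 0.0
```

```bash
python3 - <<'E'
from h import *
s=telemetry.sense();print(s['t'],s['position'],s['contact_force'])
c=vision.read_camera('wrist')
im=c['color'][170:300,230:410,::-1]
cv2.imwrite('pics/w4.png',cv2.resize(im,None,fx=4.4,fy=4.4,interpolation=cv2.INTER_CUBIC))
E
```

```text
6.2 [0.56144242 0.05248981 0.02802347] [ 0.56641219  0.61229018 -0.21618478]
```

View pics/w4.png

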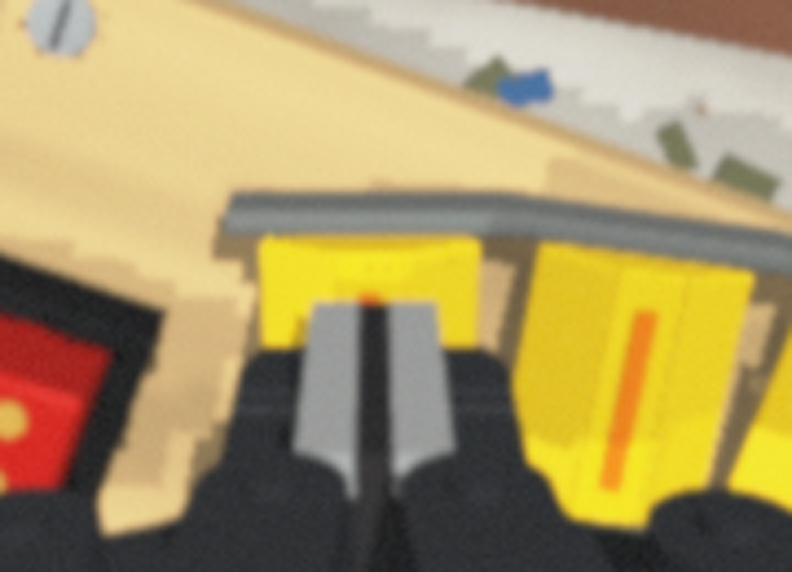

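Wrist crop: the tips' front edge is at crop (375,303) and cover 6 runs down from row 238. The tips are close to the cover and roughly centred across it. I'll keep descending in small steps until force shows.

send_rows(commands=[[0, 0, 0, 0.004, 0, 0, 0]])

```text
t: 6.35
position: [0.5615, 0.0525, 0.0271]
tcp_rot: [-0.0, 0.995, 0.097, 0.0]
contact_force: [-0.4, 0.1, 0.1]
width: 0.0002
finger_force: 0.0
```

send_rows(commands=[[0, 0, 0, 0.004, 0, 0, 0]])

```text
t: 6.45
position: [0.5615, 0.0525, 0.0261]
tcp_rot: [0.0, 0.995, 0.097, 0.0]
contact_force: [-1.1, -0.3, 2.8]
width: 0.0
finger_force: 1.2
```

send_rows(commands=[[0, 0, 0, 0.004, 0, 0, 0]])

```text
t: 6.55
position: [0.5615, 0.0525, 0.0251]
tcp_rot: [-0.0, 0.995, 0.097, 0.0]
contact_force: [0.1, -0.3, 2.1]
width: -0.0003
finger_force: 1.3
```

send_rows(commands=[[0, 0, 0, 0.004, 0, 0, 0]])

```text
t: 6.65
position: [0.5615, 0.0525, 0.0241]
tcp_rot: [0.0, 0.995, 0.097, 0.0]
contact_force: [-0.4, -0.2, 2.8]
width: -0.0001
finger_force: 1.3
```

Contact: about 2.5 N from TCP z ≈ 0.0265, so the cover is sliding. I'll press on to its stop in half-millimetre steps.

send_rows(commands=[[0, 0, 0, 0.002, 0, 0, 0]])

```text
t: 6.75
position: [0.5615, 0.0525, 0.0235]
tcp_rot: [0.0, 0.995, 0.097, 0.0]
contact_force: [-0.4, 0.8, 2.4]
width: -0.0002
finger_force: 1.2
```

send_rows(commands=[[0, 0, 0, 0.002, 0, 0, 0]])

```text
t: 6.85
position: [0.5615, 0.0525, 0.0231]
tcp_rot: [-0.0, 0.995, 0.097, 0.0]
contact_force: [0.1, 0.3, 3.1]
width: 0.0001
finger_force: 1.2
```

send_rows(commands=[[0, 0, 0, 0.002, 0, 0, 0]])

```text
t: 6.95
position: [0.5615, 0.0525, 0.0226]
tcp_rot: [0.0, 0.995, 0.097, 0.0]
contact_force: [-0.2, -0.1, 2.3]
width: 0.0002
finger_force: 1.2
```

send_rows(commands=[[0, 0, 0, 0.002, 0, 0, 0]])

```text
t: 7.05
position: [0.5615, 0.0525, 0.0222]
tcp_rot: [0.0, 0.995, 0.097, 0.0]
contact_force: [-3.2, -0.5, 15.0]
width: -0.0001
finger_force: 7.5
```

send_rows(commands=[[0, 0, 0, 0.001, 0, 0, 0]])

```text
t: 7.15
position: [0.5615, 0.0525, 0.0222]
tcp_rot: [0.0, 0.995, 0.097, 0.0]
contact_force: [-2.5, 0.4, 15.4]
width: 0.0003
finger_force: 7.7
```

The force jump shows the stop, about 4.3 mm down, so cover 6 is fully seated. I'll ease off slightly, then slide along the arc.

send_rows(commands=[[0, 0, 0, -0.001, 0, 0, 0]])

```text
t: 7.25
position: [0.5615, 0.0525, 0.0223]
tcp_rot: [0.0, 0.995, 0.097, 0.0]
contact_force: [-0.4, 0.1, 2.6]
width: 0.0
finger_force: 1.4
```

send_rows(commands=[[0, 0, 0.008, 0, 0, 0, 0.0032], [0, 0, 0.008, 0, 0, 0, 0.0032]])

```text
t: 7.45
position: [0.5622, 0.0489, 0.0223]
tcp_rot: [-0.0, 0.996, 0.087, 0.0]
contact_force: [-2.1, 5.3, 7.7]
width: -0.0004
finger_force: 3.6
```

send_rows(commands=[[0, 0, 0.008, -0.0006, 0, 0, 0.0032], [0, 0, 0.008, 0, 0, 0, 0.0032], [0, 0, 0.008, 0, 0, 0, 0.0032]])

```text
t: 7.75
position: [0.5632, 0.0426, 0.0222]
tcp_rot: [-0.0, 0.997, 0.072, 0.0]
contact_force: [-1.3, 5.0, 3.3]
width: -0.0002
finger_force: 2.4
```

send_rows(commands=[[0, 0, 0.008, 0, 0, 0, 0.0032], [0, 0, 0.008, 0, 0, 0, 0.0032], [0, 0, 0.008, 0, 0, 0, 0.0032]])

```text
t: 8.05
position: [0.5639, 0.0366, 0.0222]
tcp_rot: [-0.0, 0.998, 0.057, -0.0]
contact_force: [-0.3, 4.5, 3.3]
width: -0.0003
finger_force: 2.2
```

send_rows(commands=[[0, 0, 0.008, 0, 0, 0, 0.0032], [0, 0, 0.008, 0, 0, 0, 0.0032], [0, 0, 0.008, 0, 0, 0, 0.0032], [0, 0, 0.008, 0, 0, 0, 0.0032]])

```text
t: 8.45
position: [0.5649, 0.0285, 0.0223]
tcp_rot: [0.0, 0.999, 0.037, 0.0]
contact_force: [-0.6, 4.0, 3.5]
width: -0.0001
finger_force: 2.3
```

send_rows(commands=[[0, 0, 0.008, 0, 0, 0, 0.0032], [0, 0, 0.008, 0, 0, 0, 0.0032], [0, 0, 0.008, 0, 0, 0, 0.0032], [0, 0, 0.008, 0, 0, 0, 0.0032]])

```text
t: 8.85
position: [0.5654, 0.0206, 0.0223]
tcp_rot: [-0.0, 1.0, 0.017, 0.0]
contact_force: [-0.7, 4.0, 5.0]
width: 0.0001
finger_force: 2.6
```

```bash
cat > st.py <<'E'
from h import *
s=telemetry.sense(); p=s['position']; T=rot(s['tcp_rot']).as_matrix()
for o,ps in(((.5394,-.0159),-.168),):
    q=R.from_euler('z',-ps).apply(p-[*o,0]); a=np.arctan2(q[1],q[0]+.178)
    print(s['t'],p.round(4),'r',np.hypot(q[0]+.178,q[1]).round(4),'s from c6 mm',((.3625-a)*200).round(1),'yaw err deg',np.degrees(np.arctan2(T[1,0],T[0,0])-(a+ps)).round(2))
print(s['contact_force'].round(1))
c=vision.read_camera('top'); np.save('pics/t%.0f.npy'%(s['t']*100),c['color'])
E
python3 st.py
```

```text
8.85 [0.5654 0.0206 0.0223] r 0.2016 s from c6 mm 32.2 yaw err deg -0.02
[-0.7  4.   5. ]
```

```bash
cat > sh.py <<'E'
from h import *
import glob,sys
a=cv2.imread('pics/top0.png')[:,:,::-1]; b=vision.read_camera('top')['color']
for n,(x0,y0,x1,y1) in(('red',(308,186,332,212)),('blk',(408,198,436,228))):
    g=[cv2.cvtColor(np.ascontiguousarray(i),cv2.COLOR_RGB2GRAY) for i in(a[y0:y1,x0:x1],b[y0-4:y1+4,x0-4:x1+4])]
    r=cv2.matchTemplate(cv2.resize(g[1],None,fx=4,fy=4,interpolation=2),cv2.resize(g[0],None,fx=4,fy=4,interpolation=2),cv2.TM_CCOEFF_NORMED); m=cv2.minMaxLoc(r)
    print(n,m[1],(np.array(m[3])-16)/4*2.1,'mm (right,down)')
E
python3 sh.py
```

```text
red 0.12657806277275085 [ 5.25 -3.15] mm (right,down)
blk -0.1030464619398117 [4.2 8.4] mm (right,down)
```

send_rows(commands=[[0, 0, 0.008, 0, 0, 0, 0.0032], [0, 0, 0.008, 0, 0, 0, 0.0032], [0, 0, 0.008, 0, 0, 0, 0.0032], [0, 0, 0.008, 0, 0, 0, 0.0032], [0, 0, 0.008, 0, 0, 0, 0.0032]])

```text
t: 9.45
position: [0.5653, 0.0106, 0.0221]
tcp_rot: [-0.0, 1.0, -0.009, -0.0]
contact_force: [0.5, 3.8, 2.1]
width: -0.0001
finger_force: 2.1
```

send_rows(commands=[[0, 0, 0.008, 0, 0, 0, 0.0032], [0, 0, 0.008, 0, 0, 0, 0.0032], [0, 0, 0.008, 0, 0, 0, 0.0032], [0, 0, 0.008, 0, 0, 0, 0.0032], [0, 0, 0.008, 0, 0, 0, 0.0032]])

```text
t: 9.95
position: [0.5651, 0.0005, 0.0223]
tcp_rot: [0.0, 0.999, -0.034, 0.0]
contact_force: [0.7, 3.8, 3.9]
width: -0.0001
finger_force: 2.1
```

send_rows(commands=[[0, 0, 0.008, 0, 0, 0, 0.0032], [0, 0, 0.008, 0, 0, 0, 0.0032], [0, 0, 0.008, 0, 0, 0, 0.0032], [0, 0, 0.008, 0, 0, 0, 0.0032], [0, 0, 0.008, 0, 0, 0, 0.0032], [0, 0, 0.008, 0, 0, 0, 0.0032], [0, 0, 0.008, 0, 0, 0, 0.0032]])

```text
t: 10.65
position: [0.5637, -0.0133, 0.0223]
tcp_rot: [-0.0, 0.998, -0.069, 0.0]
contact_force: [-0.3, 2.7, 4.1]
width: -0.0
finger_force: 2.3
```

send_rows(commands=[[0, 0, 0.008, 0, 0, 0, 0.0032], [0, 0, 0.008, 0, 0, 0, 0.0032], [0, 0, 0.008, 0, 0, 0, 0.0032], [0, 0, 0.008, 0, 0, 0, 0.0032], [0, 0, 0.008, 0, 0, 0, 0.0032], [0, 0, 0.008, 0, 0, 0, 0.0032], [0, 0, 0.008, 0, 0, 0, 0.0032]])

```text
t: 11.35
position: [0.5614, -0.0272, 0.0223]
tcp_rot: [0.0, 0.995, -0.104, 0.0]
contact_force: [1.6, 2.9, 4.4]
width: 0.0002
finger_force: 2.2
```

```bash
python3 st.py
```

```text
11.35 [ 0.5614 -0.0272  0.0223] r 0.2017 s from c6 mm 79.9 yaw err deg -0.17
[1.6 2.9 4.4]
```

Tracking is good (radius 201.7 mm, z steady, light forces). Continuing over covers 3, 2 and 1.

send_rows(commands=[[0, 0, 0.008, 0, 0, 0, 0.0032], [0, 0, 0.008, 0, 0, 0, 0.0032], [0, 0, 0.008, 0, 0, 0, 0.0032], [0, 0, 0.008, 0, 0, 0, 0.0032], [0, 0, 0.008, 0, 0, 0, 0.0032], [0, 0, 0.008, 0, 0, 0, 0.0032], [0, 0, 0.008, 0, 0, 0, 0.0032], [0, 0, 0.008, 0, 0, 0, 0.0032]])

```text
t: 12.2
position: [0.5575, -0.0427, 0.0223]
tcp_rot: [-0.0, 0.99, -0.144, 0.0]
contact_force: [1.3, 3.4, 4.2]
width: 0.0002
finger_force: 2.1
```

send_rows(commands=[[0, 0, 0.008, 0, 0, 0, 0.0032], [0, 0, 0.008, 0, 0, 0, 0.0032], [0, 0, 0.008, 0, 0, 0, 0.0032], [0, 0, 0.008, 0, 0, 0, 0.0032], [0, 0, 0.008, 0, 0, 0, 0.0032], [0, 0, 0.008, 0, 0, 0, 0.0032], [0, 0, 0.008, 0, 0, 0, 0.0032], [0, 0, 0.008, 0, 0, 0, 0.0032]])

```text
t: 13.0
position: [0.5524, -0.0579, 0.0223]
tcp_rot: [0.0, 0.983, -0.183, 0.0]
contact_force: [1.3, 4.2, 5.2]
width: 0.0003
finger_force: 2.5
```

send_rows(commands=[[0, 0, 0.008, 0, 0, 0, 0.0032], [0, 0, 0.008, 0, 0, 0, 0.0032], [0, 0, 0.008, 0, 0, 0, 0.0032], [0, 0, 0.008, 0, 0, 0, 0.0032], [0, 0, 0.008, 0, 0, 0, 0.0032], [0, 0, 0.008, 0, 0, 0, 0.0032], [0, 0, 0.008, 0, 0, 0, 0.0032], [0, 0, 0.008, 0, 0, 0, 0.0032]])

```text
t: 13.8
position: [0.546, -0.0726, 0.0222]
tcp_rot: [0.0, 0.975, -0.223, -0.0]
contact_force: [2.2, 3.5, 3.1]
width: -0.0001
finger_force: 2.1
```

```bash
python3 st.py
```

```text
13.8 [ 0.546  -0.0726  0.0222] r 0.2016 s from c6 mm 127.6 yaw err deg -0.35
[2.2 3.5 3.1]
```

send_rows(commands=[[0, 0, 0.008, 0, 0, 0, 0.0032], [0, 0, 0.008, 0, 0, 0, 0.0032], [0, 0, 0.008, 0, 0, 0, 0.0032], [0, 0, 0.008, 0, 0, 0, 0.0032], [0, 0, 0.008, 0, 0, 0, 0.0032], [0, 0, 0.008, 0, 0, 0, 0.0032], [0, 0, 0.008, 0, 0, 0, 0.0032], [0, 0, 0.008, 0, 0, 0, 0.0032], [0, 0, 0.008, 0, 0, 0, 0.0032], [0, 0, 0.008, 0, 0, 0, 0.0032]])

```text
t: 14.85
position: [0.5367, -0.0902, 0.0223]
tcp_rot: [-0.0, 0.962, -0.272, 0.0]
contact_force: [1.8, 3.2, 5.1]
width: -0.0001
finger_force: 2.7
```

```bash
python3 st.py
```

```text
14.85 [ 0.5367 -0.0902  0.0223] r 0.2017 s from c6 mm 147.3 yaw err deg -0.46
[1.8 3.2 5.1]
```

send_rows(commands=[[0, 0, 0, 0, 0, 0, 0], [0, 0, 0, -0.02, 0, 0, 0], [0, 0, 0, -0.06, 0, 0, 0], [0, 0, 0, -0.1, 0, 0, 0], [0, 0, 0, -0.1, 0, 0, 0], [0, 0, 0, -0.1, 0, 0, 0], [0, 0, 0, -0.1, 0, 0, 0], [0, 0, 0, -0.1, 0, 0, 0], [0, -0.1, -0.16, -0.1, 0, 0, -0.04], [0, -0.02, -0.16, -0.1, 0, 0, -0.04], [0, 0, 0, 0, 0, 0, -0.03], [0, 0, 0, 0, 0, 0, 0]])

```text
t: 16.1
position: [0.548, -0.0066, 0.2162]
tcp_rot: [0.0, 0.995, -0.1, 0.0]
contact_force: [-0.1, -0.1, -1.2]
width: 0.0
finger_force: 0.0
```

```bash
python3 - <<'E'
from h import *
s=telemetry.sense(); print(s['t'],s['position'],s['contact_force'])
c=vision.read_camera('wrist'); np.save('pics/w9.npy',c,allow_pickle=True)
t=vision.read_camera('top')['color']
print(proj(c,[[.5394,-.0159,.02],[.56,.0526,.02],[.5363,-.0873,.02],[.573,.147,0],[.505,-.184,0]]).round(0).tolist())
x,y=proj(c,[[.5494,-.0159,.02]])[0].astype(int); x=max(x,110)
im=c['color'][max(0,y-75):y+75,x-110:x+110,::-1]
a=cv2.resize(np.ascontiguousarray(im),(790,int(790*im.shape[0]/im.shape[1])),interpolation=2)
b=cv2.resize(np.ascontiguousarray(t[170:235,270:480,::-1]),(790,244),interpolation=2)
cv2.imwrite('pics/final.png',cv2.resize(np.vstack([a,b]),(600,int(600*(a.shape[0]+244)/790))))
E
```

```text
16.1 [ 0.54803741 -0.0066295   0.2162427 ] [-0.09822262 -0.13910015 -1.2386521 ]
[[324.0, 185.0], [258.0, 179.0], [391.0, 175.0], [178.0, 181.0], [475.0, 182.0]]
```

View pics/final.png

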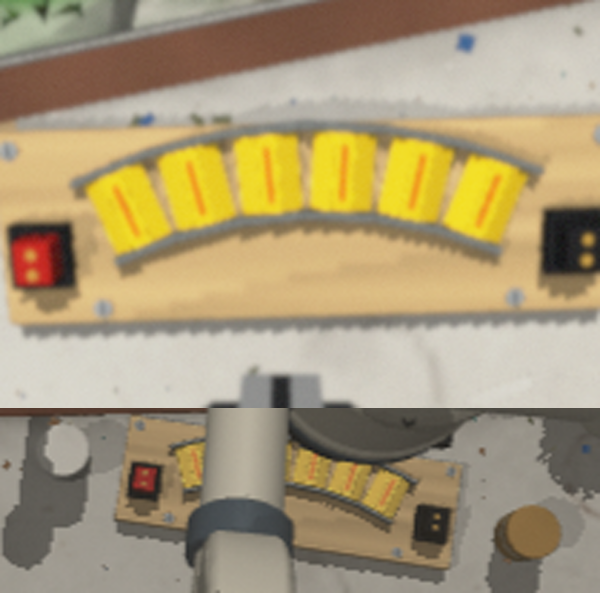

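The final view shows six covers looking alike within the rims, both plugs seated, and the pots in place. I'll do a quick check of the board shift.

```bash
python3 sh.py; python3 - <<'E'
from h import *
from scipy.optimize import least_squares
th=(np.arange(6,0,-1)-3.5)*.029/.2
def fit(f,z):
    c=np.load(f,allow_pickle=True).item(); B=np.c_[-.178+.2*np.cos(th),.2*np.sin(th),np.full(6,z)]
    h=cv2.cvtColor(c['color'],cv2.COLOR_RGB2HSV)[120:235]
    n,l,st,ce=cv2.connectedComponentsWithStats(cv2.inRange(h,(20,170,120),(33,255,255)))
    q=np.array([ce[i]+[0,120] for i in range(1,n) if st[i,4]>300 and 200<ce[i][0]<450]); q=q[np.argsort(q[:,0])]
    r=least_squares(lambda p:(proj(c,R.from_euler('z',p[2]).apply(B)+[p[0],p[1],0])-q).ravel(),[.54,-.016,-.17]); print(r.x.round(4),len(q))
fit('pics/w1.npy',.0225); fit('pics/w9.npy',.0185)
E
```

```text
red 0.9980620741844177 [0. 0.] mm (right,down)
blk 0.9956217408180237 [0. 0.] mm (right,down)
[ 0.5408 -0.0159 -0.1701] 6
[ 0.5407 -0.0159 -0.1721] 6
```

The board and plugs haven't moved, and the arm is clear. Handing in.

```bash
python3 -c "
from station import env
print(env.finish_job())"
```

```text
the job is handed in; nothing more can be done
None
```

I ran the shut fingertips along the channel from the red plug to the black plug with light pressure. By the force and height readings all six covers are down level with the rims; the board and plugs did not move, the white and ochre pots look untouched (blue and green not rechecked), and the job was handed in at about 16 s with the arm clear.

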